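# Roll the bearing sleeve up to its stop

### The arm

A 6-joint arm with a two-finger parallel gripper is mounted at the origin on the work surface. World frame = base frame: x ahead of the robot, y to its left, z up, the work surface at z = 0. Lengths are in m, angles in rad, forces in N, time in s.
With the tool pointing down it reaches from about 0.275 to 0.875 m from the base axis. Payload 12.5 kg.
Tool frame: the origin (TCP) lies on the centre line of the jaws, within the pads' length; the fingertips stand r.finger_overhang ahead of it and the grasp point (between the pads) lies 3 mm ahead of it (r.finger_overhang is the distance from the TCP to the fingertips, in m); z points along the fingers, y is the direction in which the jaws open and shut (so a half turn about z gives the same grasp; the last joint's range is limited). The gripper opens to 85 mm and grips with 20 to 120 N. Pads are 22 mm wide; open, the fingers measure 114 mm over their backs; the gripper's body (76 mm by 85 mm) begins 54 mm behind the grasp point. The pads swing forward as they close: fully open they stand 13 mm farther back than shut.
Start: joints at [1.201, 0.351, 1.652, -0, 1.139, -0.085], TCP at [0.154, 0.528, 0.253] pointing down, gripper open.
Joint ranges: [-2.75, 2.75], [-0.79, 2.1], [0.01, 2.65], [-1.57, 4.71], [0.07, 3.14], [-2.87, 2.87]. Speed limits (rad/s): [2.22, 2.22, 2.79, 3.14, 3.14, 3.14].

### API

Orientations are given as a unit quaternion [x, y, z, w].
In Python, from cell import r, optics gives the robot as it stands. The module is installed in compiled form; this text tells all that it offers. Calls block until the motion is done:
- r.move_to(position, orientation): joint-space move of the TCP to a pose.
- r.move_linear(position, rot=None, vel=0.15): straight line of the TCP; rot=None keeps the orientation; vel is the mean speed in m/s.
- r.set_joints(angles): joint-space move.
- r.set_gripper(opening, squeeze=None): opening from 0.0 (shut) to 1.0 (fully open); squeeze is the grip in N (None keeps the last); returns when the fingers have stopped.
- r.sleep(seconds).
- r.inverse_kinematics(position, orientation): joint angles nearest the present ones, or None.
- optics.get_image(name): name is "side" or "top" or "wrist"; returns a dict with "pixels" (384x512x3 uint8, red, green, blue), "depth" (384x512 float32, m along the optical axis (not along the pixel's ray), 0 where there is no reading), "fx", "fy", "cx", "cy" (pixels), "camera_from_world" (4x4, takes a point from world to camera coordinates); the wrist camera has in their place "mount" (4x4, takes a point from camera to tool coordinates, whose origin is the TCP and whose axes are the flange's). Camera axes: x right, y down, z forward; pixel columns grow to the right and rows downward; lengths in m; the calibration is good to about 2 mm. A picture is of the moment at which its call begins: read the wrist's pose just before it.
A pose or a line that the arm cannot do raises r.PlanningError and nothing moves.
- r.hand_in(): hands the job in, once; it reports no verdict.
Readings, each from a call of its own:
- r.current_t(): time.
- r.current_q(): joint angles.
- r.current_qvel(): joint speeds.
- r.current_effort(): joint torques, N m.
- r.current_tool_pos(): TCP position.
- r.current_ee_rot(): TCP orientation.
- r.current_contact_force(): force on the tool from outside, world axes, zero at the start.
- r.current_torque(): the same for the moment, N m.
- r.current_opening(): opening from 0.0 (shut) to 1.0 (fully open).
Only numpy, scipy, OpenCV 4.12 (cv2) and the standard library are available. Lean on these libraries where they do the work, as an engineer would, in place of code of your own. Each camera call takes 0.05 s, during which the arm holds its last target.

### The job

On the two-lane roll-up rack, push the plain bearing sleeve (the cylinder without axle stubs) slowly up its sloping lane with the fingertips until it drops into the seat at the top, by the stop, then take the hand away. Do not let it run loose or roll back down the slope, and neither grip it nor lift it. Leave the roller with the axle stubs at the foot of its own lane and everything else on the bench where it is.

Things in the scene. Friction and masses are not known exactly. Their poses are not given: they have to be found in the camera images.
- rack: fixed steel and wood rack, 205 mm long (x), 205 wide (y), 78 high. Origin on the bench; x points level and uphill, z up. Two equal lanes along x, centred on y = +52 and -52 mm, each 73 mm wide between low rails. The slope (9 degrees) rises from x = -80, z = 20 mm to a crest at x = 70, z = 44 mm.
- deck: the rack's slope, fixed to it. Origin on its surface at the lower edge, midway across (rack x -80, y 0, z 20 mm); x runs up the slope (crest at 152 mm), y as the rack's, z square to the surface. Rails stand 8 mm above it; so does the foot bar across its lower end (rack x -86 to -76 mm).
- seat (a point): rack point on the seat's floor, 18 mm past the crest, midway across (rack x 88, y 0, z 38 mm). In each lane the seat is a level floor 6 mm below the crest, rack x 70 to 113 mm, with rails 14 mm high beside it.
- stop (a point): middle of the top edge of the stop's face (rack x 113, y 0, z 78 mm): an upright 12 mm plate across both lanes behind the seats.
- sleeve: plain oiled steel sleeve, slippery (friction about 0.3): cylinder 50 mm across, 70 long, 0.3 to 0.65 kg. Origin at its centre, y its axis (across the lane), x and z turn as it rolls. Starts against the foot bar of either lane, centre at rack x -62, z 48 mm. Rolls freely, and back if let go on the slope. Seated: centre at rack x 86 to 88, z 63 mm; it stays there by itself.
- roller: steel roller in the other lane, to be left alone: the same 50 mm by 70 mm drum, with a 16 mm axle stub sticking out 14 mm at each end (98 mm over all). Origin at its centre, y along its axis. It rests against the foot bar, centre at rack x = -62, z = 48 mm.
- bush: bystander: small flanged brass bush standing on the bench before the foot of the rack, 36 mm across, 32 mm high; origin at the centre of its underside
- jar: bystander: closed jar 48 mm across, 70 mm high, standing beside the rack at its +y side; origin at the centre of its underside
- wrench: bystander: wrench 160 mm long lying beside the rack at its -y side; origin at the middle of its underside, x along it
- screwdriver: bystander: screwdriver 180 mm long lying to the right of the rack; origin at the middle of its underside, x along it
- mug: bystander: white mug 76 mm across, 85 mm high, at the left; origin at the centre of its underside

How it is judged:
By the outcome, as a careful person would: the job done as asked, in the order asked, and still so for the second after the job is handed in, with the robot touching nothing.
It also fails if it takes over 38 s, if anything falls off the work surface, if the arm or the gripper's body presses on something with over 40 N, if the wrist force passes 120 N, or if a joint passes its speed limit or range.

## Working session

There is one attempt and no reset: what is moved stays moved. The work goes in short steps, each a Python script; the robot and the scene stay as the last script left them, time stands still between calls to the robot, and variables do not carry over. Pictures are saved under pics/ and viewed, and the job is handed in when it is done.

```bash
mkdir -p pics
cat > h.py <<'E'
import numpy as np, cv2
from cell import r, optics
def snap(n,f):
    d=optics.get_image(n); cv2.imwrite('pics/'+f,cv2.cvtColor(d['pixels'],cv2.COLOR_RGB2BGR)); np.savez('pics/'+f[:-4]+'.npz',**d); return d
def world(d):
    h,w=d['depth'].shape; v,u=np.mgrid[:h,:w]; z=d['depth']
    P=np.stack([(u-d['cx'])/d['fx']*z,(v-d['cy'])/d['fy']*z,z,np.ones_like(z)],-1)
    return (P@np.linalg.inv(d['camera_from_world']).T)[...,:3]
E
python3 - <<'E'
from h import *
for n in('side','top'): snap(n,n+'1.png')
print(r.current_t(),r.finger_overhang,r.current_ee_rot(),r.current_contact_force())
E
```

```text
0.1 0.022 [ 1.41933931e-01  9.89875978e-01 -5.39222592e-04 -1.26968545e-04] [ 0.70130061  0.11855018 -0.75753608]
```

View pics/top1.png

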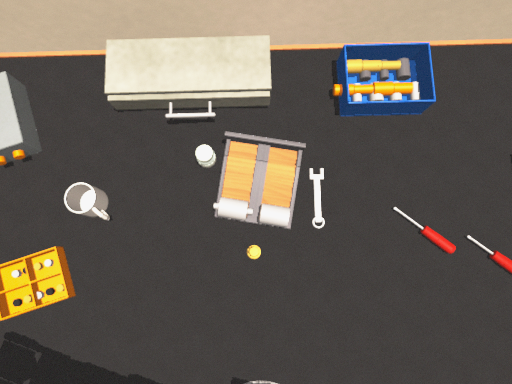

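View pics/side1.png

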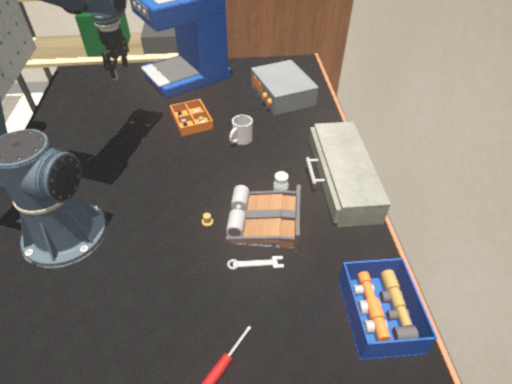

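The top view shows the rack around (260,180). The roller with stubs is at (233,209) in the left (+y) lane, and the plain sleeve is at (275,215) in the right (-y) lane. Next I measure the poses.

Run:
```python
from h import *
d=dict(np.load('pics/top1.npz')); W=world(d)
im=cv2.imread('pics/top1.png')[115:275,180:345]
cv2.imwrite('pics/top1z.png',cv2.resize(im,None,fx=3.6,fy=3.6,interpolation=cv2.INTER_CUBIC))
# points of rack region, excluding jar etc.
for n,(u,v) in dict(rack=(260,180),sl=(275,215),ro=(233,209),stopL=(227,136),stopR=(304,143),footL=(217,221),footR=(292,227),bush=(254,252)).items(): print(n,W[v,u].round(4))
S=W[115:240,205:312].reshape(-1,3)
# fit rack pose: stop's top (z>0.07) 
m=(S[:,2]>0.0735)&(S[:,2]<0.083)
P=S[m][:,:2].astype(np.float32); P=P[np.abs(P[:,0]-np.median(P[:,0]))<.1]
print(len(P),cv2.minAreaRect(P))
print(np.c_[P[::12]].round(3).tolist())
```

```text
rack [ 0.6191 -0.0158  0.0465]
sl [ 0.5263 -0.0489  0.0744]
ro [0.5437 0.0526 0.0732]
stopL [0.7289 0.0644 0.0717]
stopR [ 0.704  -0.1271  0.077 ]
footL [ 0.5224  0.0984 -0.0007]
footR [ 0.5019 -0.0968 -0.0023]
bush [0.4395 0.0041 0.0337]
401 ((0.7177248001098633, -0.030431486666202545), (0.2034291923046112, 0.013431533239781857), 79.53508758544922)
[[0.7400000095367432, 0.0689999982714653], [0.7360000014305115, 0.050999999046325684], [0.734000027179718, 0.050999999046325684], [0.7310000061988831, 0.06599999964237213], [0.7310000061988831, 0.035999998450279236], [0.7310000061988831, 0.0689999982714653], [0.7289999723434448, 0.039000000804662704], [0.7279999852180481, 0.008999999612569809], [0.7260000109672546, 0.039000000804662704], [0.7239999771118164, 0.008999999612569809], [0.7250000238418579, -0.020999999716877937], [0.7229999899864197, 0.014000000432133675], [0.722000002861023, -0.01600000075995922], [0.7200000286102295, 0.017000000923871994], [0.7200000286102295, -0.013000000268220901], [0.718999981880188, -0.0430000014603138], [0.7179999947547913, -0.006000000052154064], [0.7179999947547913, -0.035999998450279236], [0.7149999737739563, -0.06499999761581421], [0.7139999866485596, -0.02800000086426735], [0.7129999995231628, -0.057999998331069946], [0.7129999995231628, -0.08799999952316284], [0.7110000252723694, -0.05000000074505806], [0.7099999785423279, -0.0820000022649765], [0.7089999914169312, -0.04500000178813934], [0.7080000042915344, -0.07500000298023224], [0.7070000171661377, -0.10700000077486038], [0.7059999704360962, -0.07199999690055847], [0.7039999961853027, -0.10199999809265137], [0.7039999961853027, -0.07500000298023224], [0.7009999752044678, -0.10400000214576721], [0.6990000009536743, -0.09399999678134918], [0.6980000138282776, -0.12399999797344208], [0.6959999799728394, -0.12700000405311584]]
```

View pics/top1z.png

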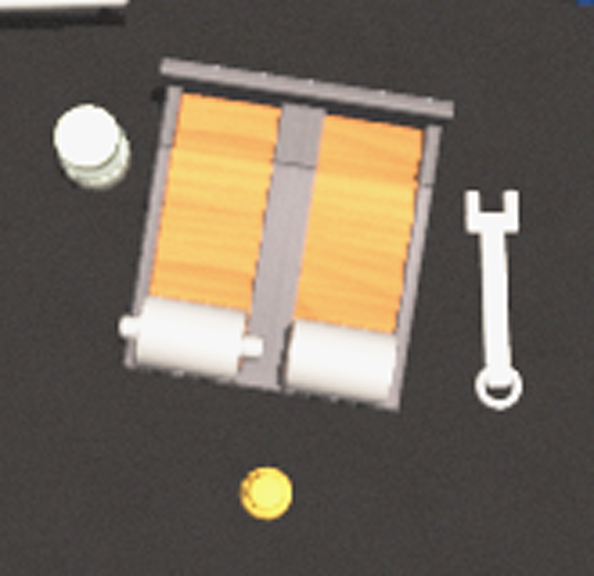

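```bash
cat >> h.py <<'E'
def fitcost(p,d,W):
    pass
E
python3 - <<'E'
from h import *
from scipy.optimize import least_squares
d=dict(np.load('pics/top1.npz')); W=world(d)
S=W[115:240,205:312].reshape(-1,3)
m=(S[:,2]>0.0735)&(S[:,2]<0.083)&(S[:,0]>.68)
rect=cv2.minAreaRect(S[m][:,:2].astype(np.float32)); 
# deck plane gives yaw too; sleeve crest points: fit cylinder surfaces
def rack(p,P):
    c,s=np.cos(p[2]),np.sin(p[2]); dx,dy=P[:,0]-p[0],P[:,1]-p[1]
    return c*dx+s*dy,-s*dx+c*dy,P[:,2]
p0=[.6007,-.009,-.18]
X,Y,Z=rack(p0,S)
def f(p):
    out=[]
    # 1 stop plate centreline
    m=(S[:,2]>0.0735)&(S[:,0]>.68)&(S[:,2]<.083)
    x,y,z=rack(p,S[m]); out.append((x-.119)); 
    out.append([20*(y.max()+y.min())/2])
    k=(X<-.04)&(X>-.085)&(Z>.058)&(abs(abs(Y)-.052)<.03)
    x,y,z=rack(p,S[k]); out.append((np.hypot(x+.062,z-.048+p[3])-.025))
    k=(X>-.02)&(X<.06)&(abs(abs(Y)-.052)<.03)
    x,y,z=rack(p,S[k]); out.append(.3*(z-p[3]*-1-(.02+(x+.08)*.024/.15))*0+ .3*(z+p[3]-(.02+(x+.08)*.16)))
    return np.concatenate(out)
s=least_squares(f,p0+[0],loss='soft_l1',f_scale=.003); p=s.x; print(p,s.cost)
for pp in([*p[:3]],):
    c,sn=np.cos(pp[2]),np.sin(pp[2])
    im=cv2.imread('pics/top1.png'); im=cv2.resize(im,None,fx=4,fy=4,interpolation=cv2.INTER_CUBIC)
    def pr(x,y,z):
        q=d['camera_from_world']@[pp[0]+c*x-sn*y,pp[1]+sn*x+c*y,z,1]
        return (int(4*(d['fx']*q[0]/q[2]+d['cx'])+2),int(4*(d['fy']*q[1]/q[2]+d['cy'])+2))
    def poly(pts,col): cv2.polylines(im,[np.array([pr(*q) for q in pts])],True,col,1)
    poly([(.113,-.1025,.078),(.125,-.1025,.078),(.125,.1025,.078),(.113,.1025,.078)],(0,255,0))
    poly([(-.08,-.1025,.028),(.07,-.1025,.052),(.07,.1025,.052),(-.08,.1025,.028)],(255,0,0))
    for y in(-.052,.052): poly([(-.087,y-.035,.048),(-.037,y-.035,.048),(-.037,y+.035,.048),(-.087,y+.035,.048)],(0,0,255)); poly([(-.08,y-.0365,.02),(.07,y-.0365,.044),(.07,y+.0365,.044),(-.08,y+.0365,.02)],(255,255,0))
    cv2.imwrite('pics/ov1.png',im[460:1020,780:1300])
E
```

```text
[ 6.00561476e-01 -8.59514350e-03 -1.84267778e-01  2.81098486e-04] 0.0029308289503249237
```

View pics/ov1.png

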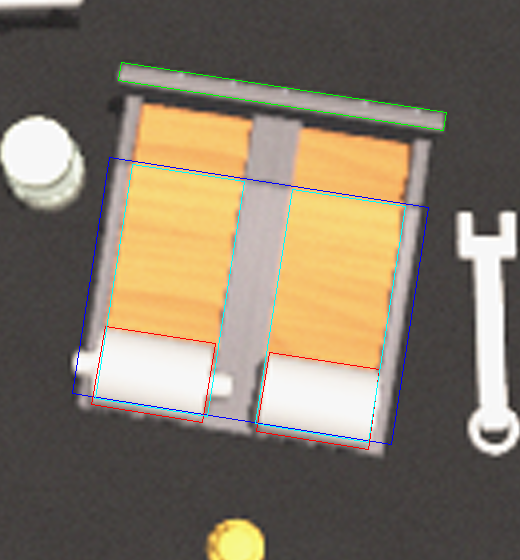

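```bash
cat >> h.py <<'E'
from scipy.spatial.transform import Rotation as R
P0=np.array([.6006,-.0086]); YAW=-.183
ROT=(R.from_euler('z',YAW)*R.from_euler('y',np.pi)).as_quat()
def rk(x,ztip,y=-.053):
    c,s=np.cos(YAW),np.sin(YAW)
    return [P0[0]+c*x-s*y,P0[1]+s*x+c*y,ztip+r.finger_overhang]
def tip():
    p=np.array(r.current_tool_pos());c,s=np.cos(YAW),np.sin(YAW);d=p[:2]-P0
    return np.round([c*d[0]+s*d[1],-s*d[0]+c*d[1],p[2]-r.finger_overhang],4)
E
python3 - <<'E'
from h import *
r.set_gripper(0.35)
r.move_to(rk(-.118,.13),ROT)
print(r.current_t(),tip(),r.current_q().round(2) if hasattr(r.current_q(),'round') else r.current_q())
r.move_linear(rk(-.118,.045),vel=.12)
print(r.current_t(),tip(),r.current_contact_force(),r.current_opening())
for n in('side','top','wrist'): snap(n,n+'2.png')
a=[cv2.imread(f'pics/{n}2.png') for n in('side','top','wrist')]
cv2.imwrite('pics/m2.png',np.hstack([cv2.resize(a[0][150:280,180:330],(390,338)),cv2.resize(a[1][115:275,180:345],(390,338))]))
E
```

```text
3.025 [-0.118  -0.0525  0.1301] [-0.18  0.36  1.93  0.    0.85 -1.57]
3.8833 [-0.1176 -0.0529  0.0455] [0.16962728 0.07519742 0.75424651] 0.3489264431648762
```

View pics/m2.png

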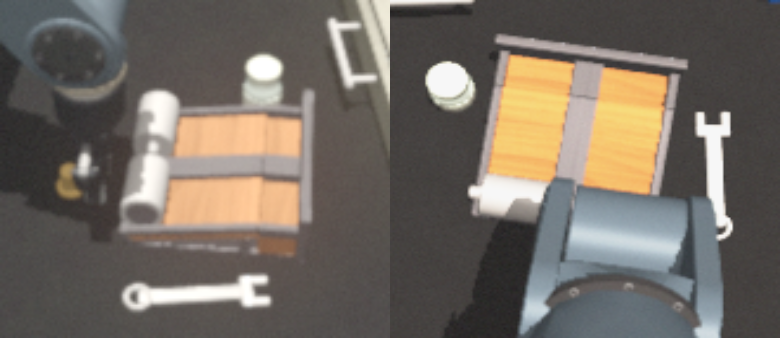

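View pics/wrist2.png

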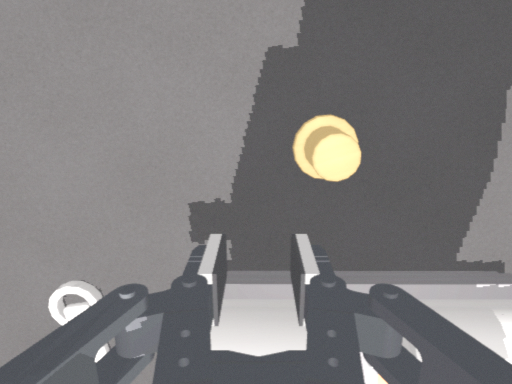

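```bash
cat >> h.py <<'E'
def zt(x): return .037+max(0,(x+.098))*.16
E
python3 - <<'E'
from h import *
f0=np.array(r.current_contact_force())
r.move_linear(rk(-.112,.037),vel=.05)
for x in(-.100,-.085,-.065,-.045):
    r.move_linear(rk(x,zt(x)),vel=.025)
    print(r.current_t(),tip(),(np.array(r.current_contact_force())-f0).round(2))
for n in('side','wrist'): snap(n,n+'3.png')
a=cv2.imread('pics/side3.png')[150:280,180:330]; b=cv2.imread('pics/wrist3.png')
cv2.imwrite('pics/m3.png',np.hstack([cv2.resize(a,(390,338)),cv2.resize(b,(390,338))]))
E
```

```text
5.0167 [-0.1001 -0.053   0.0369] [-0.49 -0.68  0.65]
5.775 [-0.0849 -0.053   0.0391] [-0.51 -0.93 -0.17]
6.7333 [-0.0649 -0.053   0.0423] [-0.81 -1.41 -0.11]
7.6917 [-0.0449 -0.053   0.0455] [-0.8  -1.39  0.04]
```

View pics/m3.png

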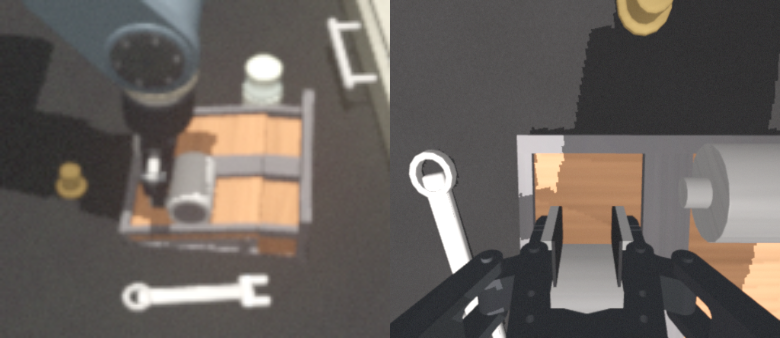

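Run:
```python
from h import *
for x in(-.02,.005,.02,.03):
    r.move_linear(rk(x,min(zt(x),.0565)),vel=.025)
    print(r.current_t(),tip(),np.array(r.current_contact_force()).round(2))
for n in('side','wrist'): d=snap(n,n+'4.png')
a=cv2.imread('pics/side4.png')[150:280,180:330]; b=cv2.imread('pics/wrist4.png')
cv2.imwrite('pics/m4.png',np.hstack([cv2.resize(a,(390,338)),cv2.resize(b,(390,338))]))
```

```text
8.9583 [-0.0199 -0.053   0.0495] [-0.59 -0.15 -1.15]
10.125 [ 0.0051 -0.053   0.0535] [-0.82 -0.25  0.  ]
10.8833 [ 0.0201 -0.053   0.0558] [-0.19  0.66 -0.29]
11.4333 [ 0.0302 -0.053   0.0565] [-0.09 -0.05 -0.07]
```

View pics/m4.png

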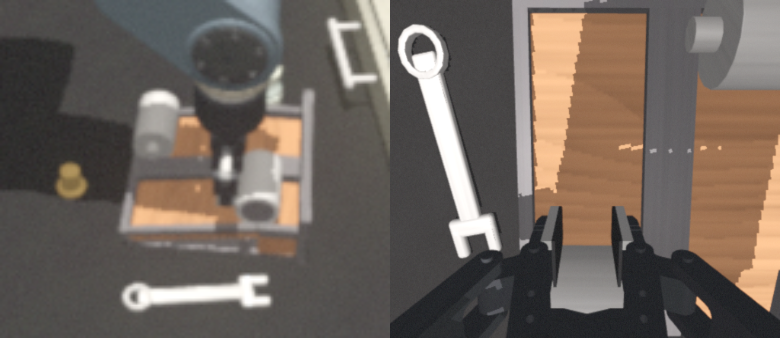

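The side view shows the sleeve near the crest, still against the fingertips, and the roller unmoved. I go on in small steps.

Run:
```python
from h import *
for x in(.035,.040,.045):
    r.move_linear(rk(x,.0565),vel=.02)
    print(r.current_t(),tip(),np.array(r.current_contact_force()).round(2))
for n in('side','wrist'): d=snap(n,n+'5.png')
a=cv2.imread('pics/side5.png')[150:280,180:330]; b=cv2.imread('pics/wrist5.png')
cv2.imwrite('pics/m5.png',np.hstack([cv2.resize(a,(390,338)),cv2.resize(b,(390,338))]))
```

```text
11.9333 [ 0.0352 -0.053   0.0565] [-0.02  0.16  0.35]
12.3333 [ 0.0401 -0.053   0.0565] [ 0.48 -0.09  0.54]
12.7333 [ 0.045  -0.053   0.0564] [ 0.08 -0.53  0.19]
```

View pics/m5.png

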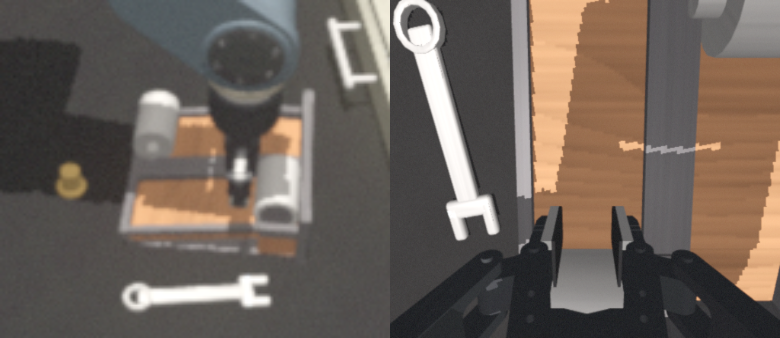

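```bash
cat >> h.py <<'E'
def meas(d):
    W=world(d).reshape(-1,3);c,s=np.cos(YAW),np.sin(YAW);D=W[:,:2]-P0
    x=c*D[:,0]+s*D[:,1];y=-s*D[:,0]+c*D[:,1];z=W[:,2]
    from scipy.optimize import least_squares
    k=(abs(y+.052)<.031)&(x>.055)&(x<.108)&(z>.055)&(z<.105)
    g=least_squares(lambda p:np.hypot(x[k]-p[0],z[k]-p[1])-.025,[.08,.065],loss='soft_l1',f_scale=.002)
    print('centre',g.x.round(4),k.sum(),'ztop',np.percentile(z[k],97).round(4))
E
python3 - <<'E'
from h import *
for i in(4,5): meas(dict(np.load(f'pics/side{i}.npz')))
E
```

```text
centre [0.0672 0.0709] 208 ztop 0.0984
centre [0.0884 0.0648] 251 ztop 0.0918
```

The sleeve centre is at rack x 88, z 65 mm. It has moved farther than the fingertips, so it has dropped into the seat. I withdraw and check.

Run:
```python
from h import *
r.move_linear(rk(.015,.060),vel=.06)
r.move_linear(rk(.0,.16),vel=.12)
r.move_to([.42,.30,.28],ROT)
r.sleep(.3)
for n in('side','top'): d=snap(n,n+'6.png'); meas(d)
print(r.current_t(),r.current_contact_force())
a=cv2.imread('pics/side6.png')[150:280,180:330]; b=cv2.imread('pics/top6.png')[115:275,180:345]
cv2.imwrite('pics/m6.png',np.hstack([cv2.resize(a,(390,338)),cv2.resize(b,(390,378))[:338]]))
```

```text
centre [0.0886 0.0647] 240 ztop 0.0915
centre [0.0884 0.0621] 480 ztop 0.0891
16.3917 [-0.98060079 -0.53357983  1.14399655]
```

View pics/m6.png

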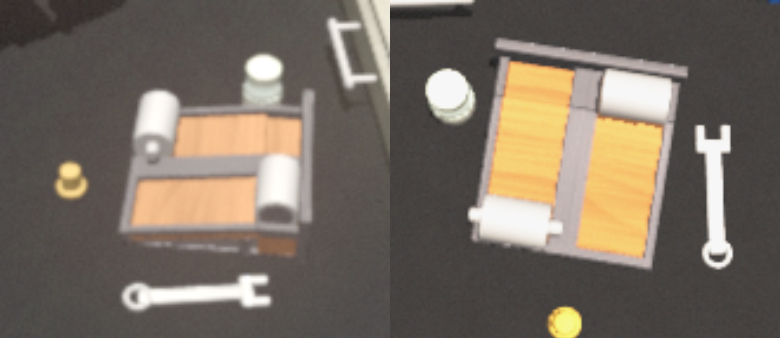

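Both views show the sleeve in the right-lane seat against the stop, with the roller, bush, jar and wrench where they were. The arm is clear.

```bash
python3 -c "
from h import *
r.hand_in(); print(r.current_t())"
```

```text
the job is handed in; nothing more can be done
the job is handed in; nothing more can be done
```

The plain sleeve is in the seat at the top of its lane (the -y lane), by the stop. I handed the job in at about 16.4 s. I pushed it at about 25 mm/s, slowing to 20 mm/s over the crest, with two part-open fingertips; they neither gripped nor lifted it. Then I backed the hand off and raised it clear.

**Sleeve position:** after the hand was away, the side camera put the centre at rack x 88.6, z 64.7 mm, and the top camera at x 88.4, z 62.1 mm. The nominal seat is x 86–88, z 63 mm, so both agree within the calibration's 2 mm. The x reading had not changed since before the hand left.

**Rest of the bench:** in the last pictures the roller is still at the foot of its lane, and the bush, jar and wrench look unmoved. I judged this by eye and did not measure it. The mug and screwdriver were outside the close-ups I viewed, and the arm never went near the screwdriver. On its first move it may have crossed over the mug, but well above it.

**Force readings:** they stayed around 1–2 N each time I read them, which is about the sensor's noise, so the cameras had to confirm contact and seating. My rack-pose overlay was 2–4 mm off in places, which did not affect the push.

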